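Post a worn setting block into the gauge returns box through its spring flap

TASK

The ground setting block lying on the loading deck of the blue returns box is due for recalibration: post it into the box. Nothing is to be gripped or lifted: push the spring flap open with one finger while the block still lies on the deck, keep it held well open with that finger and push the block over the deck edge with the other finger so that it drops inside, never letting the flap bear on its ground faces. Once the block has dropped, draw back so that the flap springs fully shut, and leave the other things on the bench where they are.

Things in the scene. Friction and masses are not known exactly. Their poses are not given: they have to be found in the camera images.
- returns_box: Blue steel box fixed on the worktop, 230 deep (x) x 242 wide (y) x 146 mm high. Origin on the worktop midway across its width, 130 mm behind the front face, 100 mm before the back; +x points into the box, away from the loading side, +z up. Front part: flat loading deck. Behind it: sloping spring flap, then a low hood, flat roof with clear window from x = 48 to 100, top at z = 146 mm
- deck_edge (a point): Middle of the deck's inner edge, on its surface; axes as the box: at box x = -36, y = 0, z = 100 mm. The level rubber-matted deck runs from here 94 mm towards the front (box x = -130), clear width 230 mm between side rims 6 mm high. Beyond the edge is the opening, open to the box below
- flap (a joint): Flap angle, rad: 0 shut, grows as its lower edge goes in and down, stop at 1.0; well open = beyond 0.3. Aluminium plate 216 wide, 93 mm long, hinged at its top; shut it slopes 25 deg from level down to the deck edge. A spring shuts it when let go: a level push of 1.5 N at deck height starts it, 4 N at 0.6. Pushed in 45 mm from the deck edge at deck height it reads about 0.3, 65 mm about 0.6
- flap_edge (a point): Middle of the flap's soft lower edge (moves with the flap). Shut, it lies level with the deck, just behind the deck edge; so a finger pointing straight down, tip just above the deck, meets the flap here and pushes it inwards
- flap_hinge (a point): Middle of the flap's hinge line, which runs along the box's y at box x = 48, z = 140 mm, i.e. 84 mm behind and 40 mm above the deck edge; barrel radius 5 mm. An upright finger must stop short of it. Fixed cheeks 6 mm thick stand beside the flap, along its slope about 4 mm above it, inner faces at y = +-115 mm
- inner_floor (a point): Point on the rubber-lined inner floor under the opening, box z = 14 mm, 86 mm below the deck. The box is hollow, also under the deck
- setting_block: Ground steel block, grey, 40 (its x) x 22 (y) x 22 mm (z), small dark hole mark, 0.1 to 0.2 kg, loose. Origin: centre of its underside. Starts on the deck up to 50 mm left or right of the middle, its length roughly along the deck edge (within 0.25 rad), its centre 40 to 62 mm before that edge. It tips in once its centre has passed the edge
- tape_measure: Grey pocket tape measure on the worktop left of the box, 44 x 57 x 33 mm, loose; leave it
- short_block: A second, shorter setting block, 34 x 20 x 20 mm, on the worktop left of the box, loose; leave it
- collet_endmill: End mill standing in a collet, 32 mm diameter, 74 mm high, on the worktop left of the box, loose; leave it
Mind the look-alikes: they are no part of the job. Leave any purple look-alike of the setting_block alone.

How it is judged:
By the outcome, as a careful person would: the job done as asked, in the order asked, and still so for the second after the job is handed in, with the robot touching nothing.
It also fails if it takes over 38 s, if anything falls off the work surface, if the arm or the gripper's body presses on something with over 40 N, if the wrist force passes 120 N, or if a joint passes its speed limit or range.

ROBOT

A 6-joint arm with a two-finger parallel gripper is mounted at the origin on a cart in front of the work surface, level with it; the furniture and walls round the work are solid. World frame = base frame: x ahead of the robot, y to its left, z up, the work surface at z = 0. Lengths are in m, angles in degrees, forces in N, time in s.
With the tool pointing down it reaches from about 0.25 to 0.725 m from the base axis. Payload 9.7 kg.
Tool frame: the origin (TCP) lies midway between the tips of the shut fingers; the grasp point (between the pads) lies 19 mm behind it (bot.pinch_z is the distance from the TCP to the grasp point, in m); z points along the fingers, y is the line along which they close (so a half turn about z gives the same grasp; the last joint's range is limited). The gripper opens to 85 mm and grips with 20 to 120 N. Pads are 22 mm wide; open, the fingers measure 114 mm over their backs; the gripper's body (76 mm by 85 mm) begins 54 mm behind the grasp point. The pads swing forward as they close: fully open they stand 13 mm farther back than shut.
Start: joints at [72.422, 4.979, 10.078, 95.1, 0, 90], TCP at [0.166, 0.524, 0.231] pointing down, gripper open.
Joint ranges: [-179.16, 179.16], [-48.56, 103.87], [-65.8, 70.77], [-126.05, 130.52], [-82.76, 87.17], [-180, 180]. Speed limits (degrees/s): [127.2, 127.2, 147.25, 180, 180, 180].

INTERFACE

Orientations are given as [roll, pitch, yaw] about the fixed x, y, z axes, in that order (R = Rz(yaw) Ry(pitch) Rx(roll)).
In Python, from workcell import sensors, camera, ticket, bot gives the robot as it stands.
- The arm moves only by the shell command python3 -m handwheel 'ROWS' [FORCE]. ROWS is a JSON object of lists of equal length, an entry for each row: "gripper": the opening, from -1 (shut) to 1 (fully open); "slide": the shift along the tool's x, y, z in mm, a list of three; "yaw": the turn about the tool's z in rad. A call has 1 to 8 rows; each row shifts and turns the commanded pose from where the row before left it, along the tool's axes as they then stand; what a row does not reach is not made up. A row lasts 1/12 s, in which the tool goes at most 41.7 mm and 7.16 degrees, less where a joint would pass 70% of its speed; a pose out of reach is approached as far as the arm can. A call is refused whole if a number of a shift passes 41.7 or a number of a turn 0.125, either way. A call with a gripper value outside its range is refused whole. The fingers move at their own pace and stop on an object; FORCE is the grip in N (left out, the last holds). Time passes only in rows, so rows that do not move let the fingers close. It gives the time, the measured TCP pose, the force, the opening and the grip force at its end, in the units of the state.
- sensors.get_obs(): the state, without advancing time (a new reading comes with each control period).
- camera(name): name is "scene" or "top" or "wrist"; returns a dict with "img" (400x640x3 uint8, red, green, blue), "fx", "fy", "cx", "cy" (pixels), "dist" ([k1, k2, p1, p2, k3] as OpenCV has them; the pictures are not rectified), "R" (3x3) and "t" (3): a world point X has camera coordinates R X + t. Camera axes: x right, y down, z forward; pixel columns grow to the right and rows downward; lengths in m; the calibration is good to about 2 mm. A picture is of the moment at which its call begins. There is no depth.
- ticket.job_done(): hands the job in; it is judged then, once.
The state is a dict: "time": time; "q": joint angles; "qd": joint speeds; "joint_efforts": joint torques, N m; "ee_pos": TCP position; "tcp_rot": TCP orientation; "wrist_force": force on the tool from outside, world axes, zero at the start; "torque": the same for the moment, N m; "opening": finger opening in m; "grasp_force": force on a finger pad.
Only numpy, scipy, OpenCV 4.12 (cv2) and the standard library are available. Lean on these libraries where they do the work, as an engineer would, in place of code of your own. Each camera call takes 0.05 s, during which the arm holds its last target. There are 200 camera calls.

## Working session

There is one attempt and no reset: what is moved stays moved. The work goes in short steps, Python scripts to look and compute and a shell command to move; the robot and the scene stay as the last step left them, time stands still between calls to the robot, and variables do not carry over. Pictures are saved under pics/ and viewed, at most 10 in all, crops included, and the job is handed in when it is done.

```bash
mkdir -p pics; ls
python3 - <<'E'
from workcell import sensors,camera,bot
import cv2,numpy as np,pickle
o=sensors.get_obs();print(o)
d={}
for n in("scene","top"):
    c=camera(n);d[n]=c;cv2.imwrite(f"pics/{n}0.png",c["img"][:,:,::-1])
    print(n,c["fx"],c["cx"],c["cy"],c["dist"],(-np.array(c["R"]).T@c["t"]))
pickle.dump(d,open("cams.pkl","wb"))
E
```

```text
pics
{'time': 0.0, 'q': array([ 7.24206782e+01,  5.01017572e+00,  1.00324444e+01,  9.50995582e+01,
       -8.52892370e-04,  9.00011078e+01]), 'qd': array([ 0.11549755,  0.03700515, -0.0059537 , -0.01726218, -0.0244224 ,
        0.06036684]), 'joint_efforts': array([ 2.60786874e-03, -5.20381415e+01,  4.64807653e+01,  1.60698005e-02,
        1.37699608e-04,  1.14660929e-05]), 'ee_pos': array([0.16604495, 0.52408215, 0.23057394]), 'tcp_rot': array([-1.79922711e+02,  8.54385904e-04,  1.62419572e+02]), 'wrist_force': array([0.18386255, 0.03815125, 0.11028278]), 'torque': array([0.05321681, 0.03622734, 0.00573961]), 'grasp_force': 0.0, 'opening': 0.08555404638737611}
scene 468.1568661436523 312.57232437085366 197.17948890682686 [-0.09498706  0.          0.          0.          0.        ] [0.59799618 0.84821746 0.52473304]
top 439.2560947413595 319.736129085603 196.55222631210324 [-0.06834549  0.          0.          0.          0.        ] [0.48738999 0.02036522 0.97584091]
```

View pics/scene0.png

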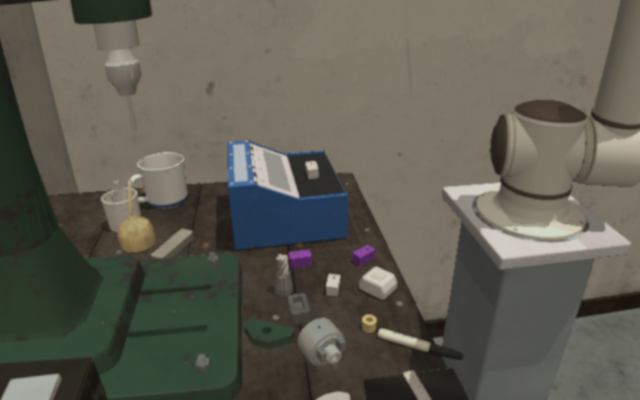

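View pics/top0.png

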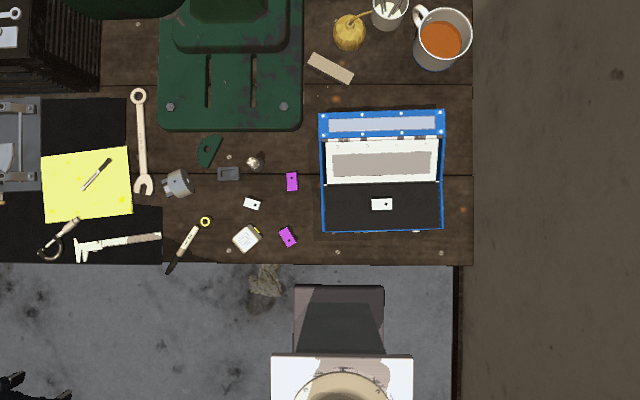

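The scene view shows the box at about (290,190) with the grey block on the deck at (312,170). In the top view the box spans (320–445, 110–232), the block is at (382,204), and the deck edge is near row 183. The purple look-alikes are off the box, at (292,182) and (288,237).

```bash
cat > h.py <<'E'
import numpy as np,cv2
def ray(c,px):
    K=np.array([[c["fx"],0,c["cx"]],[0,c["fy"],c["cy"]],[0,0,1]]);R=np.array(c["R"]);t=np.array(c["t"])
    u=cv2.undistortPoints(np.array(px,float).reshape(-1,1,2),K,np.array(c["dist"])).reshape(-1,2)
    d=np.c_[u,np.ones(len(u))]@R
    return -R.T@t,d
def onz(c,px,z):
    o,d=ray(c,px);return o+d*((z-o[2])/d[:,2])[:,None]
def tri(c1,p1,c2,p2):
    a,d=ray(c1,[p1]);b,e=ray(c2,[p2]);d=d[0];e=e[0]
    s=np.linalg.lstsq(np.c_[d,-e],b-a,rcond=None)[0]
    A=a+s[0]*d;B=b+s[1]*e
    return (A+B)/2,np.linalg.norm(A-B)
E
python3 - <<'E'
import pickle,cv2,numpy as np
from h import *
d=pickle.load(open("cams.pkl","rb"))
for n,(x,y,w,h),f in (("top",(312,100,140,140),4),("scene",(215,130,150,125),5)):
    im=d[n]["img"][y:y+h,x:x+w,::-1]
    cv2.imwrite(f"pics/{n}_crop.png",cv2.resize(im,None,fx=f,fy=f,interpolation=cv2.INTER_CUBIC))
T=d["top"];hsv=cv2.cvtColor(T["img"],cv2.COLOR_RGB2HSV)
blue=cv2.inRange(hsv,(100,100,60),(125,255,255))
cn=max(cv2.findContours(blue,0,2)[0],key=cv2.contourArea);print("blue",cv2.minAreaRect(cn),cv2.boundingRect(cn))
def blk(im,x,y,w,h):
    g=cv2.cvtColor(im,cv2.COLOR_RGB2GRAY)[y:y+h,x:x+w];_,m=cv2.threshold(g,0,255,cv2.THRESH_OTSU)
    c=max(cv2.findContours(m,0,2)[0],key=cv2.contourArea);return c+[x,y],cv2.minAreaRect(c+np.array([x,y],np.int32))
ct,rt=blk(T["img"],350,190,60,30);print("top block",rt)
cs,rs=blk(d["scene"]["img"],300,154,26,30);print("scene block",rs,cs.reshape(-1,2).tolist())
print(onz(T,cv2.boxPoints(rt),.122))
E
```

```text
blue ((382.656005859375, 170.30422973632812), (121.06529235839844, 127.59188842773438), 88.31531524658203) (318, 108, 128, 125)
top block ((381.0, 203.5), (11.0, 20.0), 90.0)
scene block ((311.0, 169.0), (16.0, 12.0), 90.0) [[306, 161], [305, 162], [305, 165], [306, 166], [306, 167], [307, 168], [307, 170], [309, 172], [309, 177], [315, 177], [316, 176], [317, 176], [317, 164], [316, 163], [316, 162], [315, 161]]
[[ 0.50234008 -0.05170722  0.122     ]
 [ 0.50265413 -0.0904388   0.122     ]
 [ 0.48133698 -0.09056256  0.122     ]
 [ 0.4810107  -0.05184839  0.122     ]]
```

View pics/top_crop.png

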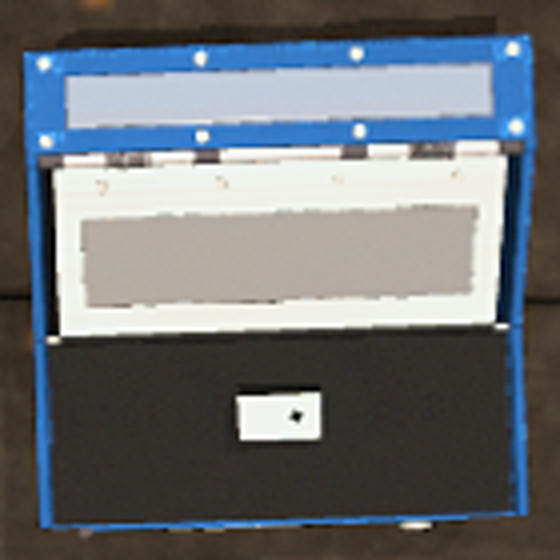

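View pics/scene_crop.png

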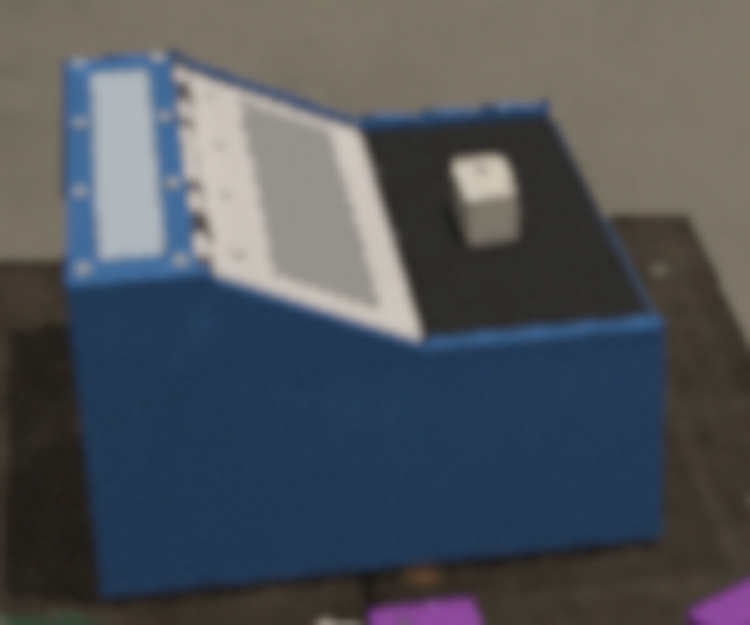

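The top crop shows the deck edge from (62,336) to (497,325), the deck front from (50,527) to (522,515), and block corners at (238,396), (319,392), (321,438) and (239,441). The scene crop shows the block's top face centred near (483,177), the roof's near rear corner at (68,283), and the near front rim corner at (662,322).

Run:
```python
import pickle
from h import *
d=pickle.load(open("cams.pkl","rb"));T,S=d["top"],d["scene"]
tp=lambda p:((p[0]-1.5)/4+312,(p[1]-1.5)/4+100)
sp=lambda p:((p[0]-2)/5+215,(p[1]-2)/5+130)
for n,a,b in(("blocktop",(279,416),(483,177)),("deckedgeL",(60,337),(421,338)),("frontL rim",(42,527),(662,322)),("frontR rim",(526,515),(547,101)),("roof rearL",(25,54),(67,283)),("roof rearR",(529,37),(64,62))):
    print(n,*tri(T,tp(a),S,sp(b)))
print("edge",onz(T,[tp((62,336.5)),tp((497,325))],.1))
print("front rims",onz(T,[tp((42,527)),tp((526,515))],.106))
print("roof rear",onz(T,[tp((25,54)),tp((529,37))],.146))
B=onz(T,[tp(p) for p in((238,396),(320,392),(321,438.5),(239,441))],.122);print("block",B,B.mean(0))
```

```text
blocktop [ 0.49135639 -0.07187302  0.12165941] 0.0004891911001384488
deckedgeL [0.52985442 0.03497287 0.10166663] 0.0005258217708142684
frontL rim [0.43536642 0.04307526 0.10461024] 0.0006617884450242806
frontR rim [ 0.4442081  -0.19611055  0.1047501 ] 0.0008582511821217805
roof rearL [0.66268969 0.05198729 0.14515997] 0.00019489376107699807
roof rearR [ 0.6721764  -0.1874988   0.14434177] 0.0005800213759203118
edge [[ 0.53045443  0.03397678  0.1       ]
 [ 0.53784665 -0.18241735  0.1       ]]
front rims [[ 0.43577574  0.0429835   0.106     ]
 [ 0.44384547 -0.1957418   0.106     ]]
roof rear [[ 0.66261189  0.05195425  0.146     ]
 [ 0.67210438 -0.18710341  0.146     ]]
block [[ 0.50112965 -0.05195713  0.122     ]
 [ 0.50339098 -0.09164509  0.122     ]
 [ 0.48086682 -0.09225914  0.122     ]
 [ 0.47932098 -0.05258599  0.122     ]] [ 0.49117711 -0.07211184  0.122     ]
```

The geometry agrees across both views:

| Item | Measured | Expected |
|---|---|---|
| Block top height | 121.7 mm | 122 mm |
| Rim height | 104.7 mm | 106 mm |
| Roof height | 144.8 mm | 146 mm |

The deck edge middle is at about (0.5335, -0.0735), the box yaw is 2.1° and the block centre is 42 mm before the edge. I'll turn the tool first so its y axis lies along box x.

```bash
python3 -m handwheel '{"gripper":[0.46,0.46,0.46,0.46,0.46,0.46,0.46,0.46],"slide":[[0,0,0],[0,0,0],[0,0,0],[0,0,0],[0,0,0],[0,0,0],[0,0,0],[0,0,0]],"yaw":[0.12,0.12,0.12,0.12,0.12,0.12,0.12,0.12]}'; python3 -m handwheel '{"gripper":[0.46,0.46,0.46,0.46],"slide":[[0,0,0],[0,0,0],[0,0,0],[0,0,0]],"yaw":[0.12,0.12,0.027,0]}'
```

```text
time: 0.77
ee_pos: [0.1661, 0.5242, 0.2308]
tcp_rot: [-180.0, 0.0, 107.1]
wrist_force: [0.1, 0.2, -0.9]
opening: 0.0625
grasp_force: 0.0
time: 1.1
ee_pos: [0.1661, 0.5242, 0.2309]
tcp_rot: [-180.0, 0.0, 92.0]
wrist_force: [1.0, -0.1, -0.6]
opening: 0.0622
grasp_force: 0.0
```

```bash
python3 -m handwheel '{"gripper":[0.46,0.46,0.46,0.46,0.46,0.46,0.46,0.46],"slide":[[-30,14.5,0],[-30,14.5,0],[-30,14.5,0],[-30,14.5,0],[-30,14.5,0],[-30,14.5,0],[-30,14.5,0],[-30,14.5,0]],"yaw":[0,0,0,0,0,0,0,0]}'; python3 -m handwheel '{"gripper":[0.46,0.46,0.46,0.46,0.46,0.46,0.46,0.46],"slide":[[-30,14.5,0],[-30,14.5,0],[-30,14.5,0],[-30,14.5,0],[-30,14.5,0],[-30,14.5,0],[-30,14.5,0],[-30,14.5,0]],"yaw":[0,0,0,0,0,0,0,0]}'; python3 -m handwheel '{"gripper":[0.46,0.46,0.46,0.46,0.46,0.46,0.46],"slide":[[-30,14.5,0],[-30,14.5,0],[-30,14.5,0],[-30,14.5,0],[-8,2,0],[0,0,0],[0,0,0]],"yaw":[0,0,0,0,0,0,0]}'
```

```text
time: 1.77
ee_pos: [0.2912, 0.2873, 0.2312]
tcp_rot: [180.0, -0.0, 92.2]
wrist_force: [0.5, -0.6, 0.1]
opening: 0.0624
grasp_force: 0.0
time: 2.43
ee_pos: [0.416, 0.0515, 0.2313]
tcp_rot: [180.0, -0.0, 92.2]
wrist_force: [0.5, 0.0, 0.5]
opening: 0.062
grasp_force: 0.0
time: 3.02
ee_pos: [0.48, -0.0724, 0.231]
tcp_rot: [-179.9, -0.0, 92.1]
wrist_force: [0.9, -0.2, -0.4]
opening: 0.0621
grasp_force: 0.0
```

```bash
python3 -m handwheel '{"gripper":[0.46,0.46,0.46,0.46,0.46,0.46],"slide":[[0,0,25],[0,0,30],[0,0,30],[0,0,18],[0,0,0],[0,0,0]],"yaw":[0,0,0,0,0,0]}'
python3 - <<'E'
from workcell import camera
import cv2,numpy as np
a=camera("scene")["img"][100:250,215:365,::-1];b=camera("wrist")["img"][:,:,::-1]
cv2.imwrite("pics/c1.png",np.hstack([cv2.resize(a,(400,400),interpolation=cv2.INTER_CUBIC),cv2.resize(b,(400,250)).copy() if 0 else cv2.copyMakeBorder(cv2.resize(b,(400,250)),0,150,0,0,0)]))
E
```

```text
time: 3.52
ee_pos: [0.4796, -0.0713, 0.1284]
tcp_rot: [-179.9, -0.0, 92.2]
wrist_force: [-0.1, -0.2, 0.3]
opening: 0.0626
grasp_force: 0.0
```

View pics/c1.png

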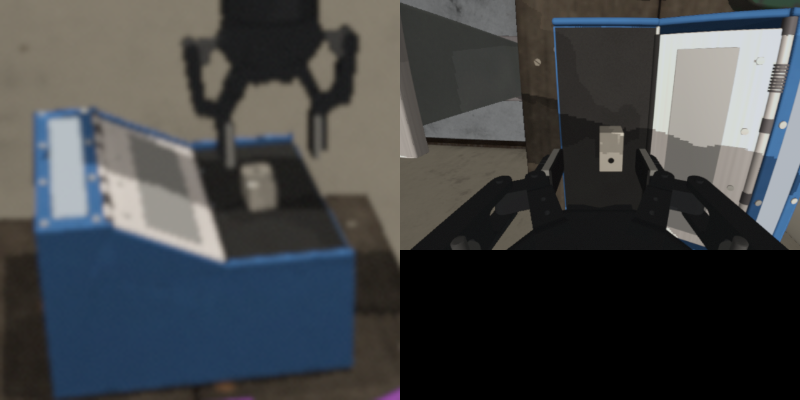

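The crop shows both fingers straddling the block. The lead fingertip is at (229,165) and the trailing one at (317,155). The linkage bulges outward above them around (185–200, 45–112), so I'll measure it against the roof before going deep.

Run:
```python
import pickle
from h import *
S=pickle.load(open("cams.pkl","rb"))["scene"]
P=[(221,164),(235,166),(222,122),(213,120),(204,114),(192,108),(188,95),(184,45),(310,152),(326,156),(328,120),(340,108),(352,95),(357,45),(262,210)]
o,d=ray(S,[(x/2.667+215,y/2.667+100) for x,y in P])
n=np.array([-.0367,.9993,0]);p0=np.array([.48,-.072,0])
X=o+d*(((p0-o)@n)/(d@n))[:,None]
for p,x in zip(P,X): print(p,"box x rel edge mm %.1f"%(((x-[.5335,-.0735,0])@[.9993,.0367,0])*1e3),"z %.1f"%(x[2]*1e3))
```

```text
(221, 164) box x rel edge mm -13.7 z 132.6
(235, 166) box x rel edge mm -24.9 z 129.8
(222, 122) box x rel edge mm -15.7 z 168.3
(213, 120) box x rel edge mm -8.7 z 170.6
(204, 114) box x rel edge mm -1.8 z 176.2
(192, 108) box x rel edge mm 7.4 z 182.0
(188, 95) box x rel edge mm 10.1 z 192.9
(184, 45) box x rel edge mm 11.2 z 233.4
(310, 152) box x rel edge mm -86.3 z 136.5
(326, 156) box x rel edge mm -99.5 z 131.8
(328, 120) box x rel edge mm -101.1 z 162.8
(340, 108) box x rel edge mm -110.8 z 172.2
(352, 95) box x rel edge mm -120.5 z 182.4
(357, 45) box x rel edge mm -124.1 z 223.5
(262, 210) box x rel edge mm -46.0 z 88.7
```

The finger is about 9 mm thick, its tips sit about 4 mm above the TCP, and the bulge starts 44 mm up. With the tips about 6 mm above the deck, the linkage clears the roof. I'll open to 68 mm so the flap is wider when the block tips.

```bash
python3 -m handwheel '{"gripper":[0.6,0.6,0.6,0.6,0.6,0.6],"slide":[[0,0,0],[0,0,9],[0,0,9],[0,0,9],[0,0,0],[0,0,0]],"yaw":[0,0,0,0,0,0]}'; python3 -m handwheel '{"gripper":[0.6,0.6,0.6,0.6,0.6,0.6],"slide":[[0,8,0],[0,8,0],[0,6,0],[0,4,0],[0,0,0],[0,0,0]],"yaw":[0,0,0,0,0,0]}';  python3 -m handwheel '{"gripper":[0.6,0.6,0.6,0.6,0.6],"slide":[[0,4,0],[0,4,0],[0,2,0],[0,0,0],[0,0,0]],"yaw":[0,0,0,0,0]}'
```

```text
time: 4.12
ee_pos: [0.4798, -0.0724, 0.1003]
tcp_rot: [-179.9, -0.0, 92.1]
wrist_force: [0.1, -0.4, -0.0]
opening: 0.0679
grasp_force: 0.0
time: 4.62
ee_pos: [0.5067, -0.0715, 0.1013]
tcp_rot: [-180.0, -0.0, 92.1]
wrist_force: [0.1, -0.0, 1.7]
opening: 0.068
grasp_force: 0.3
time: 5.03
ee_pos: [0.5166, -0.0711, 0.1013]
tcp_rot: [180.0, -0.0, 92.1]
wrist_force: [-0.7, 0.0, 1.4]
opening: 0.0685
grasp_force: 0.5
```

```bash
python3 -m handwheel '{"gripper":[0.6,0.6,0.6,0.6,0.6,0.6,0.6],"slide":[[0,3,0],[0,3,0],[0,3,0],[0,3,0],[0,3,0],[0,0,0],[0,0,0]],"yaw":[0,0,0,0,0,0,0]}';  python3 -m handwheel '{"gripper":[0.6,0.6,0.6,0.6,0.6],"slide":[[0,3,0],[0,3,0],[0,2,0],[0,0,0],[0,0,0]],"yaw":[0,0,0,0,0]}'
python3 - <<'E'
from workcell import camera
import cv2,numpy as np
a=camera("scene")["img"][100:250,215:365,::-1];b=camera("wrist")["img"][:,:,::-1]
cv2.imwrite("pics/c2.png",np.hstack([cv2.resize(a,(400,400),interpolation=cv2.INTER_CUBIC),cv2.resize(b[60:400,200:540],(400,400))]))
E
```

```text
time: 5.62
ee_pos: [0.5318, -0.0706, 0.1013]
tcp_rot: [180.0, -0.0, 92.1]
wrist_force: [-0.7, -0.2, 1.0]
opening: 0.0683
grasp_force: 0.7
time: 6.03
ee_pos: [0.5396, -0.0703, 0.1012]
tcp_rot: [180.0, 0.0, 92.1]
wrist_force: [-2.9, -1.1, 0.2]
opening: 0.0681
grasp_force: 1.0
```

View pics/c2.png

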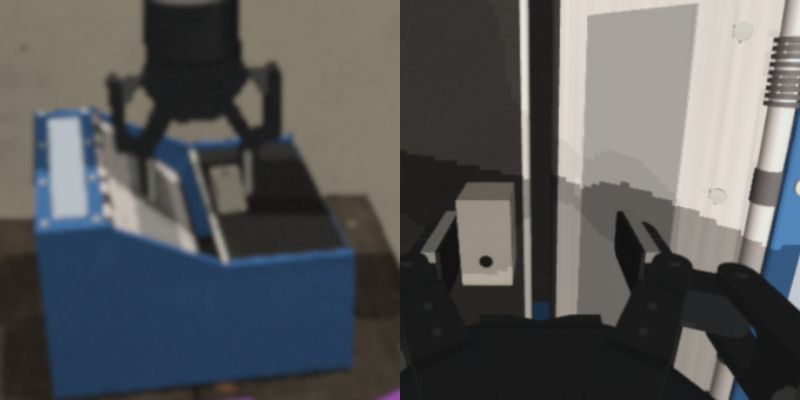

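Flap is held open by the lead finger. The block is flush against the trailing pad, with its front face about 6 mm before the edge. I'll continue slowly.

```bash
python3 -m handwheel '{"gripper":[0.6,0.6,0.6,0.6,0.6,0.6],"slide":[[0,2,0],[0,3,0],[0,3,0],[0,2,0],[0,0,0],[0,0,0]],"yaw":[0,0,0,0,0,0]}';  python3 -m handwheel '{"gripper":[0.6,0.6,0.6,0.6,0.6],"slide":[[0,2,0],[0,2,0],[0,1,0],[0,0,0],[0,0,0]],"yaw":[0,0,0,0,0]}'
python3 - <<'E'
from workcell import camera
import cv2,numpy as np
a=camera("scene")["img"][100:250,215:365,::-1];b=camera("wrist")["img"][:,:,::-1]
cv2.imwrite("pics/c3.png",np.hstack([cv2.resize(a,(400,400),interpolation=cv2.INTER_CUBIC),cv2.resize(b[60:400,200:540],(400,400))]))
E
```

```text
time: 6.63
ee_pos: [0.5495, -0.0699, 0.1011]
tcp_rot: [-180.0, -0.0, 92.1]
wrist_force: [-3.6, -0.4, -0.0]
opening: 0.0682
grasp_force: 1.6
time: 7.05
ee_pos: [0.5538, -0.0697, 0.1009]
tcp_rot: [-179.9, -0.0, 92.1]
wrist_force: [-5.3, -0.7, -0.6]
opening: 0.0682
grasp_force: 2.5
```

View pics/c3.png

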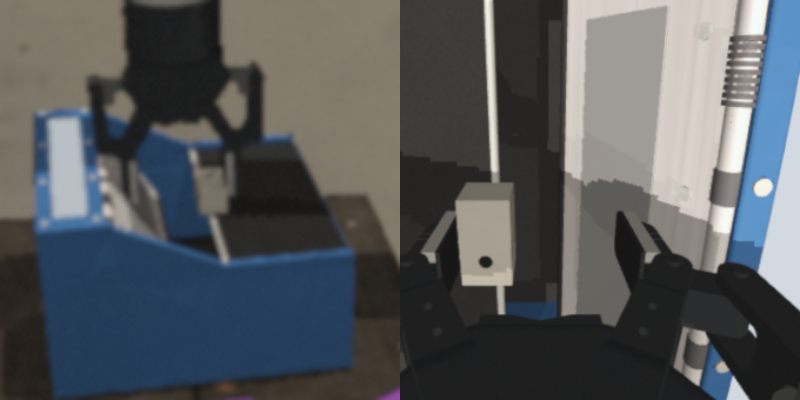

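The block's centre is about at the edge (wrist view: edge line at x≈497, block 457–514) and the flap is about 0.6 open. Pushing the last few mm.

```bash
python3 -m handwheel '{"gripper":[0.6,0.6,0.6,0.6,0.6,0.6,0.6],"slide":[[0,2,0],[0,2,0],[0,1,0],[0,1,0],[0,0,0],[0,0,0],[0,0,0]],"yaw":[0,0,0,0,0,0,0]}'
python3 - <<'E'
from workcell import camera
import cv2,numpy as np
a=camera("scene")["img"][100:250,215:365,::-1];b=camera("wrist")["img"][:,:,::-1]
cv2.imwrite("pics/c4.png",np.hstack([cv2.resize(a,(400,400),interpolation=cv2.INTER_CUBIC),cv2.resize(b[60:400,200:540],(400,400))]))
E
```

```text
time: 7.73
ee_pos: [0.5591, -0.0695, 0.1003]
tcp_rot: [-179.8, -0.0, 92.1]
wrist_force: [-6.9, -1.1, -2.8]
opening: 0.0683
grasp_force: 3.3
```

View pics/c4.png

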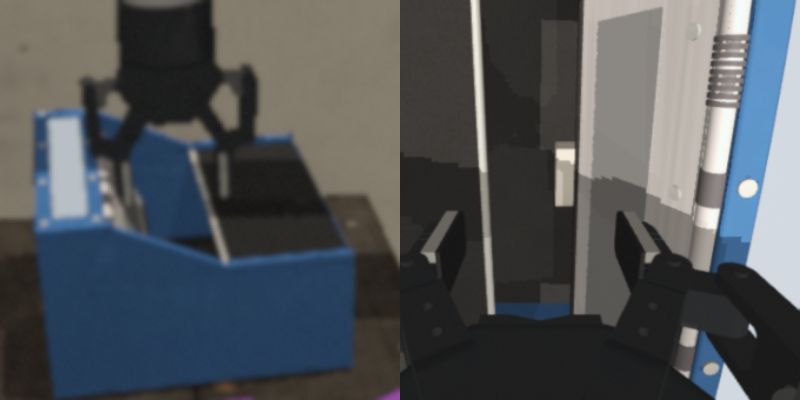

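The block has dropped. It lies on the inner floor at wrist crop (565,172), well below the flap. I'll draw back the way I came, then lift.

```bash
python3 -m handwheel '{"gripper":[0.6,0.6,0.6,0.6,0.6,0.6,0.6,0.6],"slide":[[0,-6,0],[0,-12,0],[0,-12,0],[0,-12,0],[0,-12,0],[0,-12,0],[0,-10,0],[0,-4,0]],"yaw":[0,0,0,0,0,0,0,0]}'; python3 -m handwheel '{"gripper":[0.6,0.6,0.6,0.6,0.6,0.6,0.6,0.6],"slide":[[0,0,-5],[0,0,-20],[0,0,-30],[0,-20,-30],[0,-20,-20],[0,0,0],[0,0,0],[0,0,0]],"yaw":[0,0,0,0,0,0,0,0]}'
python3 - <<'E'
from workcell import camera
import cv2,numpy as np
a=camera("scene")["img"][100:300,215:415,::-1];b=camera("top")["img"][100:260,230:450,::-1]
cv2.imwrite("pics/c5.png",np.hstack([cv2.resize(a,(350,400),interpolation=cv2.INTER_CUBIC),cv2.resize(b,(450,400))]))
E
```

```text
time: 8.5
ee_pos: [0.4798, -0.0725, 0.1017]
tcp_rot: [179.9, 0.0, 92.1]
wrist_force: [0.4, -0.4, -0.2]
opening: 0.0685
grasp_force: 0.0
time: 9.17
ee_pos: [0.4411, -0.074, 0.2061]
tcp_rot: [180.0, 0.0, 92.1]
wrist_force: [0.0, -0.5, -0.7]
opening: 0.0682
grasp_force: 0.0
```

View pics/c5.png

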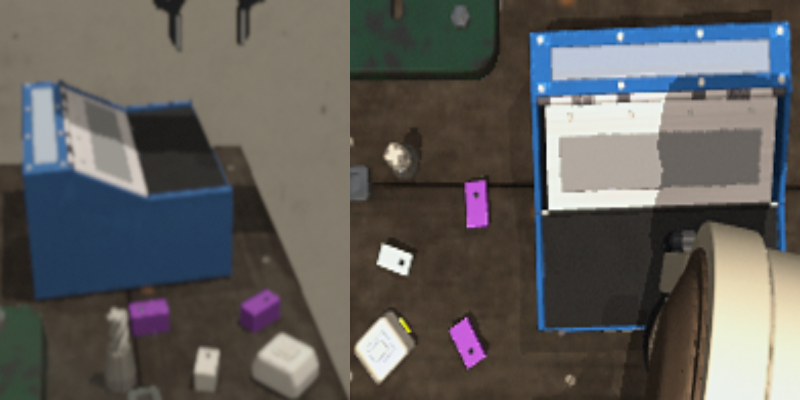

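The flap is fully shut (its lower edge meets the deck edge in both views), the deck is clear and the other items haven't moved. Handing the job in.

```bash
python3 -c "
from workcell import ticket
print(ticket.job_done())"
```

```text
the job is handed in; nothing more can be done
None
```

The setting block is in the returns box, the flap has sprung fully shut, nothing else on the bench was moved, and the job was handed in at about 9 s of the 38 s allowed.

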